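# Push the cuvette box under the spring cover

## Task

Put the light grey cuvette box away in its dock without gripping it: with one fingertip press the dock's yellow bar down and keep it down, so that the spring-closed blue cover stays open, and meanwhile push the box along its track with the other fingertip until it sits fully home against the end stop. Then let the bar come up so that the cover shuts over the box. Do not lift the box, and leave the other things where they stand.

Things in the scene. Friction and masses are not known exactly. Their poses are not given: they have to be found in the camera images.
- dock: fixed bare metal plate with a track and a low grey bay; place and yaw vary. x points along the track into the bay, y to its left, z up; origin at worktop level on the track's centre line, below the front of the shut cover. Plate top z = 6 mm, x -152 to +112, y -38 to +98. A grey block (x 15 to 75, y 39 to 55, up to z = 32 mm) stands between bay and bar.
- track (a point): point on the plate's top on the track's centre line, dock x = -100, y = 0, z = 6 mm. The track runs along dock y = 0 between two rails 12 mm high (tops at z = 18 mm), 56 mm apart, from dock x = -146 to the end stop at +108.
- bar_top (a point): centre (dock x = -65) of the top of the yellow press bar, 170 mm long along dock x (-150 to +20), 30 mm wide (dock y 61 to 91), its centre line 76 mm left of the track's. Unpressed its top is at z = 56 mm. It slides straight down on a spring (3.6 N at first, 7.6 N at the bottom) and comes up by itself; a fingertip may slide along it while pressing.
- bar (a joint): travel of the yellow bar in m: 0 up, 0.022 fully down (top then at z = 34 mm, its stop). A linkage opens the cover by 0.118 rad for each mm.
- cover (a joint): angle of the blue cover in rad: 0 shut, 2.6 fully open; it follows the bar. 116 x 75 mm, dock x -3 to +113, top z = 61 mm, hinged on the right wall (dock y = -38), folds over to the right: to dock y = -101, z = 107 mm when open, z = 136 mm half-way. Its front lip hangs to z = 42 mm and keeps the box out when shut. Take the finger out of the bay before letting it shut.
- stop (a point): point on the face of the end stop on the track's centre line (dock x = 108 mm), z = 29 mm. The box is home when its end touches this face. The bay before it (dock x 2 to 108) has side walls (inner faces at dock y -33 and +33) and this end wall, all up to z = 56 mm, and no front wall.
- box_mid (a point): centre (half-way up) of the cuvette box: light grey base, clear lid (fixed on), 101 mm long, 53 mm wide, 46 mm tall; its own y axis is the long one and lies along the track. It stands on the track (underside z = 6 mm, top z = 52 mm) in front of the bay, its centre 56 to 63 mm before the cover's front. A fingertip whose end is at z = 34 to 43 mm clears the rails and meets its end face.
- box: the cuvette box itself; origin under its centre (see point box_mid)
- clear_vial: bystander: clear vial with blue cap, 22 x 22 x 44 mm, standing; origin under its centre
- jar: bystander: white jar with blue cap, 66 x 66 x 82 mm, standing; origin under its centre
- tube: bystander: tube with blue cap, 34 x 34 x 115 mm, standing; origin under its centre
- stopper: bystander: blue stopper, 26 x 26 x 22 mm, standing; origin under its centre

How it is judged:
On the way, in this order (a step that is already met when the one before it is completed fails the run):
1. a fingertip holds the bar down and the cover open (beyond 1.5 rad) while the box is still outside (value of joint cover above 1.5 rad and contact force between the fingers and bar above 0.5 N and x of box_mid in the frame of dock below -0.048 m), for 0.2 s.
2. the box is pushed home to the stop while the fingertip still holds the bar down and the cover open (value of joint cover above 1.5 rad and contact force between the fingers and bar above 0.5 N and x of box_mid in the frame of dock above 0.0525 m and y of box_mid in the frame of dock between -0.006 and 0.006 m), for 0.1 s.
At the end, for the whole second after the job is handed in: The box sits flat (within 0.1 rad) and at rest on the track, within 5 mm of touching the end stop and within 6 mm of the centre line, and the cover is shut (below 0.1 rad) (x of box_mid in the frame of dock above 0.0525 m and y of box_mid in the frame of dock between -0.006 and 0.006 m and z of box_mid in the frame of dock between 0.025 and 0.033 m and angle between box_mid's own z axis and vertical below 0.1 rad and linear speed of box below 0.02 m/s and value of joint cover below 0.1 rad).
It fails at once if the box is lifted more than 10 mm off the track (z of box_mid in the frame of dock above 0.039 m).
It fails at once if the box is tipped up by more than 0.4 rad (angle between box_mid's own z axis and vertical above 0.4 rad).
It fails at once if a bystander (clear vial, jar, tube or stopper) is moved by more than 20 mm (distance of any of clear_vial, jar, tube, stopper from where it was at the start of the episode above 0.02 m).
It also fails if it takes over 38 s, if anything falls off the work surface, if the arm or the gripper's body presses on something with over 40 N, if the wrist force passes 120 N, or if a joint passes its speed limit or range.

## Robot

A 6-joint arm with a two-finger parallel gripper is mounted at the origin on a cart in front of the work surface, level with it; the furniture and walls round the work are solid. World frame = base frame: x ahead of the robot, y to its left, z up, the work surface at z = 0. Lengths are in m, angles in rad, forces in N, time in s.
With the tool pointing down it reaches from about 0.35 to 0.775 m from the base axis. Payload 5.5 kg.
Tool frame: the origin (TCP) lies midway between the tips of the shut fingers; the grasp point (between the pads) lies 19 mm behind it; z points along the fingers, x is the direction in which the jaws open and shut, and the axes are right-handed (so a half turn about z gives the same grasp; the last joint's range is limited). The gripper opens to 85 mm and grips with 20 to 120 N. Pads are 22 mm wide; open, the fingers measure 114 mm over their backs; the gripper's body (76 mm by 85 mm) begins 54 mm behind the grasp point. The pads swing forward as they close: fully open they stand 13 mm farther back than shut.
Start: joints at [1.005, 0.313, 0.046, 1.304, 0, 1.431], TCP at [0.238, 0.524, 0.231] pointing down, gripper open.
Joint ranges: [-2.76, 2.76], [-0.86, 1.69], [-1.03, 1.26], [-2.2, 2.34], [-1.47, 1.5], [-3.14, 3.14]. Speed limits (rad/s): [2.57, 2.57, 3.14, 3.14, 3.14, 3.14].

## Interface

Orientations are given as a unit quaternion [w, x, y, z].
In Python, from workcell import env gives the robot as it stands.
- The arm moves only by the tool servo_tool, never from a script. Its argument "targets" is a list of rows, each an object with "xyz": the shift along the tool's x, y, z in m, a list of three; "twist": the turn, a rotation vector about the tool's x, y, z in rad, a list of three; "jaw": the opening, from 0 (shut) to 1 (fully open). A call has 1 to 12 rows; each row is the pose to reach, as a shift and turn from the pose commanded when the call began, along the tool's axes at that moment; what a row does not reach only later rows make up. A row lasts 1/12 s, in which the tool goes at most 41.7 mm and 7.16 degrees, less where a joint would pass 70% of its speed; a pose out of reach is approached as far as the arm can. A call with a gripper value outside its range is refused whole. The fingers move at their own pace and stop on an object; "squeeze" is the grip in N (left out, the last holds). Time passes only in rows, so rows that repeat a pose let the fingers close. It gives the time, the measured TCP pose, the force and the opening at its end, in the units of the state.
- env.get_state(): the state, without advancing time (a new reading comes with each control period).
- env.read_camera(name): name is "scene" or "side" or "wrist"; returns a dict with "color" (384x512x3 uint8, red, green, blue), "depth" (384x512 float32, m along the optical axis (not along the pixel's ray), 0 where there is no reading), "fx", "fy", "cx", "cy" (pixels), "k1" (the pictures are not rectified: a ray, as slopes to the right and down, at radius r is drawn at 1 + k1 r^2 times it, then the intrinsics apply), "eye" and "attitude" of the camera in the world. Camera axes: x right, y down, z forward; pixel columns grow to the right and rows downward; lengths in m; the calibration is good to about 2 mm. A picture is of the moment at which its call begins.
- env.hand_in(): hands the job in, once; it reports no verdict.
The state is a dict: "clock": time; "joint_pos": joint angles; "qvel": joint speeds; "tau": joint torques, N m; "tcp_pos": TCP position; "orientation": TCP orientation; "wrist_force": force on the tool from outside, world axes, zero at the start; "ft_torque": the same for the moment, N m; "finger_gap": finger opening in m.
Only numpy, scipy, OpenCV 4.12 (cv2) and the standard library are available. Lean on these libraries where they do the work, as an engineer would, in place of code of your own. Each camera call takes 0.05 s, during which the arm holds its last target. There are 200 camera calls.

## Working session

There is one attempt and no reset: what is moved stays moved. The work goes in short steps, Python scripts to look and compute and a tool call to move; the robot and the scene stay as the last step left them, time stands still between calls to the robot, and variables do not carry over. Pictures are saved under pics/ and viewed, about 8 in all and at most 12, crops included, and the job is handed in when it is done.

Besides the shell and the picture viewer there is one more tool, called after "Emit:" as name(argument=value, ...), one argument or row to a line, values as JSON. servo_tool: Moves the arm, as the interface text tells. Its arguments: {"type":"object","properties":{"targets":{"type":"array","items":{"type":"object","properties":{"xyz":{"type":"array","items":{"type":"number"}},"twist":{"type":"array","items":{"type":"number"}},"jaw":{"type":"number"}}}},"squeeze":{"type":"number"}},"required":["targets"]}

```bash
mkdir -p pics; ls
python3 - <<'E'
from workcell import env
import cv2,numpy as np
print(env.get_state())
for n in("scene","side"):
    c=env.read_camera(n); np.save(f"pics/{n}.npy",c,allow_pickle=True)
    cv2.imwrite(f"pics/{n}0.png",c["color"][:,:,::-1])
    print({k:v for k,v in c.items() if k not in("color","depth")})
E
```

```text
pics
{'clock': 0.0, 'joint_pos': array([ 1.00544288e+00,  3.14018934e-01,  4.50016016e-02,  1.30362320e+00,
       -2.18299918e-05,  1.43121626e+00]), 'qvel': array([0.00070837, 0.00058452, 0.00045831, 0.0019041 , 0.00027569,
       0.00108436]), 'tau': array([-1.64059045e-03, -4.80637872e+01,  2.98527592e+01,  1.95406924e-02,
       -3.73120167e-05,  1.04773662e-05]), 'tcp_pos': array([0.23721742, 0.52322605, 0.2304076 ]), 'orientation': array([ 3.96761719e-04,  8.40542687e-01,  5.41744535e-01, -8.32451700e-04]), 'wrist_force': array([-0.07300225, -0.17615294, -1.36110449]), 'ft_torque': array([-0.002522  ,  0.00816331,  0.01664412]), 'finger_gap': 0.08534711098200215}
{'fx': 413.3143202195032, 'fy': 413.3143202195032, 'cx': 249.7910211008271, 'cy': 184.49713641541533, 'k1': -0.08898991687739718, 'eye': array([-0.00707705,  0.60130235,  0.67474537]), 'attitude': array([ 0.15483797, -0.31471172,  0.82426996, -0.44447808])}
{'fx': 425.4250399466704, 'fy': 425.4250399466704, 'cx': 256.6662395096562, 'cy': 189.6365252974223, 'k1': -0.14677842579764455, 'eye': array([0.48461211, 0.82102093, 0.66363645]), 'attitude': array([ 0.01834152, -0.05352263,  0.87854425, -0.47429834])}
```

View pics/scene0.png

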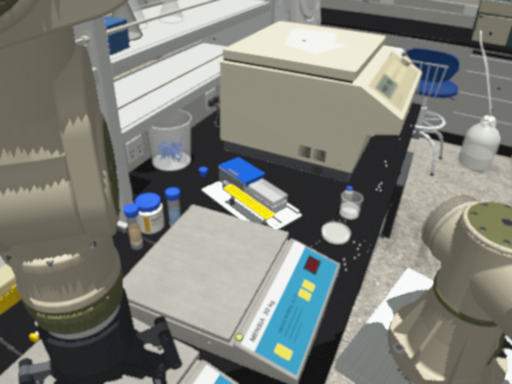

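View pics/side0.png

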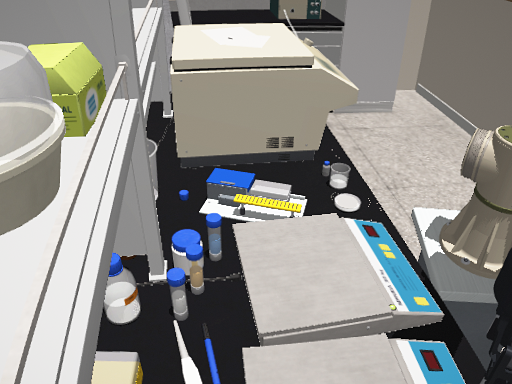

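The dock lies between the balance and the centrifuge, with the box at the robot's end of the track (scene px ~(268,193)) and the blue cover beyond it (~(240,172)). The yellow bar (~(248,202)) is on the balance side. Next I measure positions.

```bash
cat > h.py <<'E'
import numpy as np,cv2
from scipy.spatial.transform import Rotation as R
def rot(q): return R.from_quat(np.r_[q[1:],q[0]])
def slopes(c,uv):
    p=(np.asarray(uv,float).reshape(-1,2)-[c["cx"],c["cy"]])/[c["fx"],c["fy"]]
    s=p.copy()
    for _ in range(20): s=p/(1+c["k1"]*(s**2).sum(1,keepdims=True))
    return s
def plane(c,uv,z):
    d=rot(c["attitude"]).apply(np.c_[slopes(c,uv),np.ones(len(np.asarray(uv).reshape(-1,2)))])
    return c["eye"]+d*((z-c["eye"][2])/d[:,2])[:,None]
def cloud(c):
    v,u=np.mgrid[:384,:512]; uv=np.c_[u.ravel(),v.ravel()]
    d=np.c_[slopes(c,uv),np.ones(len(uv))]*c["depth"].ravel()[:,None]
    return (c["eye"]+rot(c["attitude"]).apply(d)).reshape(384,512,3)
def hsv(c): return cv2.cvtColor(c["color"],cv2.COLOR_RGB2HSV)
def rect(P):
    (cx,cy),(w,h),a=cv2.minAreaRect(P[:,:2].astype(np.float32)); 
    if w<h: w,h,a=h,w,a+90
    return np.round([cx,cy,w,h,(a+90)%180-90],4)
E
python3 - <<'E'
from h import *
for n in("scene","side"):
    c=np.load(f"pics/{n}.npy",allow_pickle=True).item(); P=cloud(c); H=hsv(c)
    roi=(P[...,0]>.35)&(P[...,0]<.9)&(abs(P[...,1])<.45)
    Y=cv2.inRange(H,(22,120,120),(35,255,255))>0
    B=cv2.inRange(H,(105,130,60),(125,255,255))>0
    W=(H[...,1]<40)&(H[...,2]>110)
    for nm,m,z0,z1 in(("yellow",Y,.048,.064),("cover",B,.054,.068),("plate",W,0.002,.010),("grey45-60",W,.044,.060)):
        k=m&roi&(P[...,2]>z0)&(P[...,2]<z1)
        N,L,S,C=cv2.connectedComponentsWithStats(k.astype(np.uint8))
        for i in range(1,N):
            if S[i,4]>40: print(n,nm,S[i],rect(P[L==i]),P[L==i].mean(0).round(4))
    k=B&roi; N,L,S,C=cv2.connectedComponentsWithStats(k.astype(np.uint8))
    for i in range(1,N):
        if S[i,4]>8: print(n,"blue",C[i].round(),P[L==i].mean(0).round(3),P[L==i].max(0).round(3))
E
```

```text
scene yellow [224 184  50  36 480] [ 0.544  -0.047   0.1708  0.0317 -7.5867] [ 0.5399 -0.0453  0.0557]
scene cover [218 157  47  27 581] [ 0.6547 -0.1414  0.1226  0.0773 -8.6542] [ 0.6485 -0.141   0.0607]
scene plate [159 161  31  10  60] [ 8.66100e-01 -7.86000e-02  9.71000e-02  3.05000e-02  6.76017e+01] [ 0.8658 -0.0717  0.0063]
scene plate [202 181  61  44 797] [  0.609   -0.0588   0.2288   0.0622 -12.1281] [ 0.6139 -0.0587  0.0059]
scene plate [266 206  35  24 375] [ 4.72400e-01 -9.87000e-02  9.97000e-02  4.93000e-02  8.52785e+01] [ 0.4706 -0.1015  0.0059]
scene plate [117 220  10   9  51] [ 0.7542  0.1957  0.03    0.0149 11.4814] [0.7548 0.1952 0.0055]
scene grey45-60 [248 179  39  25 487] [ 0.5411 -0.1221  0.1002  0.0561 -8.8036] [ 0.5371 -0.1188  0.0512]
scene grey45-60 [342 191  16  15 104] [ 3.65900e-01 -2.41400e-01  5.34000e-02  3.01000e-02 -8.97396e+01] [ 0.3673 -0.2432  0.0524]
scene grey45-60 [138 207  25  14 114] [6.78400e-01 1.54100e-01 6.09000e-02 2.22000e-02 6.80908e+01] [0.6766 0.1559 0.053 ]
scene grey45-60 [271 240  18  28  84] [ 3.63200e-01  5.33000e-02  9.43000e-
[... 1974 characters left out ...]
e-01 6.37000e-02 2.18000e-02 3.13999e+01] [0.7871 0.3236 0.0509]
side grey45-60 [263 322  94  21 588] [4.32300e-01 3.37000e-01 1.71300e-01 6.60000e-03 1.72057e+01] [0.4355 0.3387 0.053 ]
side blue [326. 162.] [ 0.389 -0.3    0.039] [ 0.396 -0.287  0.046]
side blue [231. 178.] [ 0.65  -0.144  0.059] [ 0.736 -0.096  0.065]
side blue [184. 195.] [ 0.778 -0.111  0.013] [ 0.801 -0.097  0.025]
side blue [213. 220.] [0.648 0.108 0.106] [0.702 0.127 0.117]
side blue [188. 243.] [0.691 0.167 0.086] [0.768 0.232 0.117]
side blue [115. 265.] [0.789 0.301 0.134] [0.859 0.315 0.146]
side blue [176. 277.] [0.682 0.29  0.11 ] [0.743 0.304 0.118]
side blue [212. 361.] [0.601 0.387 0.009] [0.624 0.432 0.014]
```

Dock yaw is about -8.3° and its origin about (0.5985, -0.133). The plan is to keep tool x along dock y, with the TCP at dock y = 38 mm and a gap of about 61 mm. One finger then sits on the bar and the other behind the box. First I move above the start point at dock x ≈ -132.

Emit:
servo_tool(
  targets=[
    {"xyz": [-0.028,0.029,0],"twist": [0,0,-0.02],"jaw": 0.72},
    {"xyz": [-0.056,0.058,0],"twist": [0,0,-0.04],"jaw": 0.72},
    {"xyz": [-0.084,0.087,0],"twist": [0,0,-0.06],"jaw": 0.72},
    {"xyz": [-0.112,0.116,0],"twist": [0,0,-0.08],"jaw": 0.72},
    {"xyz": [-0.14,0.145,0],"twist": [0,0,-0.1],"jaw": 0.72},
    {"xyz": [-0.168,0.173,0],"twist": [0,0,-0.12],"jaw": 0.72},
    {"xyz": [-0.196,0.202,0],"twist": [0,0,-0.14],"jaw": 0.72},
    {"xyz": [-0.224,0.231,0],"twist": [0,0,-0.16],"jaw": 0.72},
    {"xyz": [-0.252,0.26,0],"twist": [0,0,-0.18],"jaw": 0.72},
    {"xyz": [-0.28,0.289,0],"twist": [0,0,-0.2],"jaw": 0.72},
    {"xyz": [-0.28,0.289,0],"twist": [0,0,-0.2],"jaw": 0.72},
    {"xyz": [-0.28,0.289,0],"twist": [0,0,-0.2],"jaw": 0.72},
  ],
)

```text
clock: 1.1
tcp_pos: [0.3857, 0.1471, 0.2311]
orientation: [-0.0, 0.784, 0.621, -0.0]
wrist_force: [0.0, 0.6, 0.1]
finger_gap: 0.062
```

Emit:
servo_tool(
  targets=[
    {"xyz": [-0.028,0.02,0],"twist": [0,0,-0.015]},
    {"xyz": [-0.056,0.039,0],"twist": [0,0,-0.03]},
    {"xyz": [-0.085,0.059,0],"twist": [0,0,-0.045]},
    {"xyz": [-0.113,0.078,0],"twist": [0,0,-0.06]},
    {"xyz": [-0.141,0.098,0],"twist": [0,0,-0.075]},
    {"xyz": [-0.17,0.117,0.02],"twist": [0,0,-0.0865]},
    {"xyz": [-0.1974,0.1366,0.05],"twist": [0,0,-0.0865]},
    {"xyz": [-0.1974,0.1366,0.08],"twist": [0,0,-0.0865]},
    {"xyz": [-0.1974,0.1366,0.11],"twist": [0,0,-0.0865]},
    {"xyz": [-0.1974,0.1366,0.12],"twist": [0,0,-0.0865]},
    {"xyz": [-0.1974,0.1366,0.12],"twist": [0,0,-0.0865]},
  ],
)

```text
schema error: expected keys xyz, twist, jaw
```

Run:
```python
from workcell import env
from h import *
s=env.get_state(); print(s["clock"],s["joint_pos"].round(3),s["tcp_pos"],s["orientation"])
ims=[]
for n in("scene","side","wrist"):
    c=env.read_camera(n); np.save(f"pics/{n}1.npy",c,allow_pickle=True)
    im=c["color"][:,:,::-1]
    cv2.imwrite(f"pics/{n}1.png",im)
    if n!="wrist":
        im=cv2.resize(im[110:260,170:370],(400,300),interpolation=cv2.INTER_CUBIC)
    else: im=cv2.resize(im,(400,300))
    ims.append(im)
    P=cloud(c);H=hsv(c); roi=(P[...,0]>.35)&(P[...,0]<.75)&(P[...,1]<.0)&(P[...,1]>-.25)
    for nm,m,z0,z1 in(("yellow",cv2.inRange(H,(22,120,120),(35,255,255))>0,.048,.064),("cover",cv2.inRange(H,(105,130,60),(125,255,255))>0,.054,.068),("grey",(H[...,1]<40)&(H[...,2]>110),.047,.055)):
        k=m&roi&(P[...,2]>z0)&(P[...,2]<z1)
        if k.sum()>40: print(n,nm,k.sum(),rect(P[k]),P[k].mean(0).round(4))
ims.append(np.zeros_like(ims[0]))
cv2.imwrite("pics/m1.png",np.vstack([np.hstack(ims[:2]),np.hstack(ims[2:])]))
```

```text
1.1 [ 1.690e-01 -1.000e-03 -3.300e-01  1.242e+00  0.000e+00  4.010e-01] [0.3857011  0.14713956 0.23105253] [-1.94494176e-04  7.84145415e-01  6.20577075e-01 -1.57294311e-04]
scene yellow 394 [ 0.5333 -0.0457  0.1474  0.034  -7.0394] [ 0.5247 -0.0438  0.0559]
scene cover 158 [  0.6476  -0.1387   0.1128   0.0635 -13.7243] [ 0.6145 -0.1283  0.0604]
scene grey 317 [ 0.4837 -0.1517  0.2856  0.1324 52.2554] [ 0.5131 -0.1255  0.0515]
side yellow 533 [ 0.5448 -0.0475  0.1692  0.0347 -7.7439] [ 0.5454 -0.0444  0.0556]
side cover 633 [ 0.6531 -0.1417  0.1172  0.0789 -7.8411] [ 0.6512 -0.1408  0.0612]
side grey 483 [ 0.5045 -0.137   0.3309  0.0902 22.9636] [ 0.5349 -0.1246  0.0518]
wrist yellow 527 [  0.5313  -0.0565   0.1508   0.0283 -16.4253] [ 0.517  -0.0497  0.0567]
wrist cover 82 [  0.5455  -0.0651   0.1529   0.0459 -33.7053] [ 0.5933 -0.1093  0.0583]
wrist grey 127 [  0.5148  -0.1032   0.1483   0.0567 -24.1888] [ 0.5569 -0.1255  0.0526]
```

View pics/m1.png

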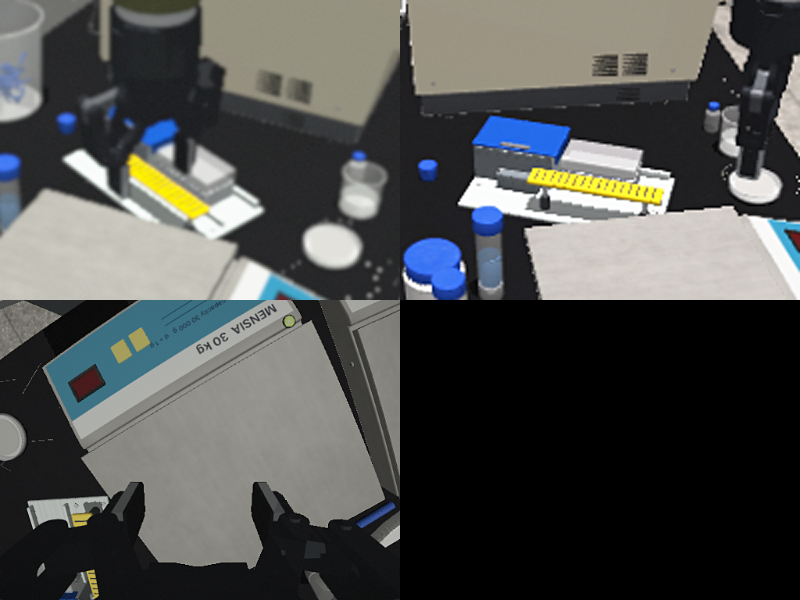

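The picture shows the gripper over the balance and the dock unchanged. The last move was refused because its rows had no jaw value, so I repeat it with one.

Emit:
servo_tool(
  targets=[
    {"xyz": [-0.028,0.02,0],"twist": [0,0,-0.015],"jaw": 0.72},
    {"xyz": [-0.056,0.039,0],"twist": [0,0,-0.03],"jaw": 0.72},
    {"xyz": [-0.085,0.059,0],"twist": [0,0,-0.045],"jaw": 0.72},
    {"xyz": [-0.113,0.078,0],"twist": [0,0,-0.06],"jaw": 0.72},
    {"xyz": [-0.141,0.098,0],"twist": [0,0,-0.075],"jaw": 0.72},
    {"xyz": [-0.17,0.117,0.02],"twist": [0,0,-0.0865],"jaw": 0.72},
    {"xyz": [-0.1974,0.1366,0.05],"twist": [0,0,-0.0865],"jaw": 0.72},
    {"xyz": [-0.1974,0.1366,0.08],"twist": [0,0,-0.0865],"jaw": 0.72},
    {"xyz": [-0.1974,0.1366,0.11],"twist": [0,0,-0.0865],"jaw": 0.72},
    {"xyz": [-0.1974,0.1366,0.12],"twist": [0,0,-0.0865],"jaw": 0.72},
    {"xyz": [-0.1974,0.1366,0.12],"twist": [0,0,-0.0865],"jaw": 0.72},
  ],
)

```text
clock: 2.17
tcp_pos: [0.4717, -0.0713, 0.1086]
orientation: [-0.003, 0.754, 0.657, -0.002]
wrist_force: [-1.1, 0.6, 0.5]
finger_gap: 0.0614
```

Run:
```python
from workcell import env
from h import *
s=env.get_state(); print(s["clock"],s["joint_pos"].round(3),s["tcp_pos"],s["orientation"],s["finger_gap"])
ims=[]
for n in("scene","side","wrist"):
    c=env.read_camera(n); np.save(f"pics/{n}2.npy",c,allow_pickle=True)
    im=c["color"][:,:,::-1]
    if n!="wrist": im=cv2.resize(im[110:260,170:370],(400,300),interpolation=cv2.INTER_CUBIC)
    else: im=im.copy(); wr=im; im=cv2.resize(im,(400,300)); P=cloud(c); print(P[::48,::64,:].round(3)[4:,2:7].tolist())
    ims.append(im)
ims.append(np.zeros_like(ims[0]))
cv2.imwrite("pics/m2.png",np.vstack([np.hstack(ims[:2]),np.hstack(ims[2:])]))
```

```text
2.1667 [-0.319  0.208 -0.409  0.961  0.    -0.182] [ 0.47172089 -0.07126096  0.10860018] [-0.00289335  0.75369283  0.65721865 -0.00154884] 0.06144882523071223
[[[0.465, -0.173, 0.001], [0.471, -0.121, 0.007], [0.477, -0.072, 0.008], [0.469, -0.032, 0.057], [0.493, 0.029, 0.001]], [[0.506, -0.183, 0.001], [0.492, -0.117, 0.05], [0.517, -0.077, 0.007], [0.501, -0.034, 0.057], [0.535, 0.028, 0.001]], [[0.456, -0.11, 0.167], [0.526, -0.123, 0.053], [0.561, -0.083, 0.007], [0.536, -0.037, 0.056], [0.466, -0.033, 0.168]], [[0.452, -0.098, 0.196], [0.461, -0.087, 0.187], [0.609, -0.09, 0.007], [0.577, -0.04, 0.055], [0.46, -0.043, 0.195]]]
```

View pics/m2.png

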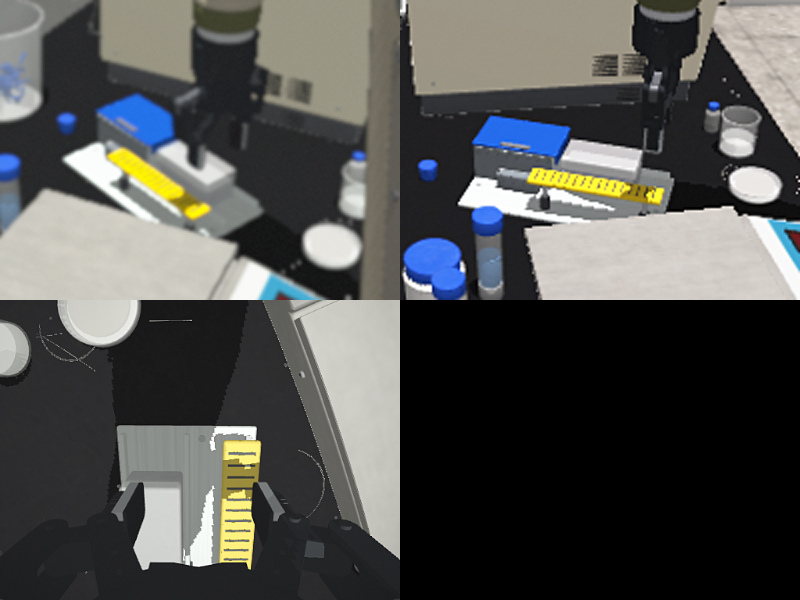

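Wrist view: the box's near end and the bar's near end are both visible, just ahead of and beneath the fingers. I measure them from close by.

Run:
```python
from workcell import env
from h import *
c=env.read_camera("wrist"); s=env.get_state(); t=s["tcp_pos"]; print(t,s["orientation"],R.from_quat(np.r_[s["orientation"][1:],s["orientation"][0]]).as_matrix().round(4).tolist())
P=cloud(c);H=hsv(c)
th=np.radians(-8.3); A=np.array([[np.cos(th),-np.sin(th)],[np.sin(th),np.cos(th)]]); O=np.array([.5985,-.133])
D=P.copy(); D[...,:2]=(P[...,:2]-O)@A
roi=(abs(D[...,0])<.2)&(D[...,1]>-.06)&(D[...,1]<.12)
for nm,k in(("yellow",roi&(cv2.inRange(H,(22,120,120),(35,255,255))>0)&(abs(P[...,2]-.056)<.006)),("boxtop",roi&(H[...,1]<40)&(abs(P[...,2]-.052)<.005)&(D[...,1]<.04)),("plate",roi&(abs(P[...,2]-.006)<.003)&(H[...,2]>60))):
    q=D[k]; print(nm,k.sum(),np.percentile(q,[1,3,50,97,99],axis=0).round(4).tolist(),rect(P[k]))
q=D[roi&(cv2.inRange(H,(22,120,120),(35,255,255))>0)&(abs(P[...,2]-.056)<.006)]
# bar edges versus x -> yaw
xs=np.arange(-.14,-.02,.01); e=[(x+.005,*np.percentile(q[(q[:,0]>x)&(q[:,0]<x+.01),1],[3,97])) for x in xs if ((q[:,0]>x)&(q[:,0]<x+.01)).sum()>20]
print(np.round(e,4).tolist())
# fingers
for sgn in(0,1):
    k=(P[...,2]>.085)&(P[...,2]<.16)&(D[...,0]<0)&((D[...,1]>.038)==sgn)
    if k.sum(): q=D[k]; print("finger",k.sum(),q.min(0).round(4),q.max(0).round(4))
print("tcp dock",(t[:2]-O)@A)
```

```text
[ 0.4755576  -0.07312454  0.11329356] [0.00142332 0.75398032 0.65689481 0.00092747] [[0.137, 0.9906, 0.0033], [0.9906, -0.137, -0.0009], [-0.0005, 0.0034, -1.0]]
yellow 5537 [[-0.1501, 0.0606, 0.0538], [-0.1489, 0.061, 0.055], [-0.0988, 0.0741, 0.0568], [-0.0377, 0.0887, 0.058], [-0.0353, 0.0895, 0.0582]] [ 0.5216 -0.0456  0.1237  0.0301 -8.2505]
boxtop 5380 [[-0.1078, -0.0213, 0.0483], [-0.1073, -0.0143, 0.0501], [-0.0692, 0.0077, 0.0528], [-0.0322, 0.0251, 0.0539], [-0.0279, 0.0258, 0.0542]] [ 0.5321 -0.1185  0.0874  0.0522 -0.7443]
plate 12686 [[-0.1521, -0.0355, 0.0048], [-0.1513, -0.0273, 0.0055], [-0.1162, 0.0395, 0.0068], [-0.001, 0.0794, 0.0081], [0.0062, 0.0906, 0.0084]] [ 0.5329 -0.0943  0.165   0.1355 -8.6154]
[[-0.135, 0.0609, 0.0889], [-0.125, 0.0609, 0.0888], [-0.115, 0.0611, 0.0882], [-0.105, 0.0607, 0.0844], [-0.095, 0.061, 0.0842], [-0.085, 0.0608, 0.0845], [-0.075, 0.0611, 0.0887], [-0.065, 0.061, 0.0893], [-0.055, 0.0611, 0.0891], [-0.045, 0.0611, 0.0891], [-0.035, 0.0611, 0.0893]]
finger 2435 [-0.1442 -0.007   0.1183] [-0.1196  0.0101  0.16  ]
finger 2434 [-0.1444  0.0704  0.1187] [-0.1203  0.0848  0.1599]
tcp dock [-0.13029807  0.04150082]
```

The dock estimate agrees closely: bar y 61–89 mm, box end x = -108 mm. Fingertips are about 5 mm behind the TCP, with about 11 mm between the finger and the box. Next, press the bar down.

Emit:
servo_tool(
  targets=[
    {"xyz": [0,0,0.015],"twist": [0,0,0],"jaw": 0.72},
    {"xyz": [0,0,0.03],"twist": [0,0,0],"jaw": 0.72},
    {"xyz": [0,0,0.045],"twist": [0,0,0],"jaw": 0.72},
    {"xyz": [0,0,0.055],"twist": [0,0,0],"jaw": 0.72},
    {"xyz": [0,0,0.063],"twist": [0,0,0],"jaw": 0.72},
    {"xyz": [0,0,0.071],"twist": [0,0,0],"jaw": 0.72},
    {"xyz": [0,0,0.079],"twist": [0,0,0],"jaw": 0.72},
    {"xyz": [0,0,0.079],"twist": [0,0,0],"jaw": 0.72},
    {"xyz": [0,0,0.079],"twist": [0,0,0],"jaw": 0.72},
    {"xyz": [0,0,0.079],"twist": [0,0,0],"jaw": 0.72},
  ],
)

```text
clock: 3.2
tcp_pos: [0.4744, -0.0734, 0.0332]
orientation: [0.0, 0.754, 0.656, 0.0]
wrist_force: [-1.8, 1.6, 4.5]
finger_gap: 0.0615
```

```bash
cat > m.py <<'E'
from workcell import env
from h import *
th=np.radians(-8.3); A=np.array([[np.cos(th),-np.sin(th)],[np.sin(th),np.cos(th)]]); O=np.array([.5985,-.133])
def look(name):
    s=env.get_state(); t=s["tcp_pos"]; M=rot(s["orientation"]).as_matrix()
    print(s["clock"],"tcp dock",((t[:2]-O)@A).round(4),t[2].round(4),"toolx deg",np.degrees(np.arctan2(M[1,0],M[0,0])).round(2),"F",s["wrist_force"].round(1),s["finger_gap"])
    ims=[]
    for n in("side","wrist"):
        c=env.read_camera(n); im=c["color"][:,:,::-1]; P=cloud(c); H=hsv(c)
        D=P.copy(); D[...,:2]=(P[...,:2]-O)@A
        k=(D[...,0]>-.16)&(D[...,0]<.03)&(D[...,1]>.05)&(D[...,1]<.1)&(cv2.inRange(H,(22,120,120),(35,255,255))>0)
        if k.sum()>50: print(n,"bar z",np.percentile(D[k][:,2],[50,90]).round(4))
        k=(abs(D[...,0])<.12)&(abs(D[...,1])<.035)&(H[...,1]<40)&(abs(D[...,2]-.052)<.004)&(H[...,2]>90)
        if k.sum()>50: print(n,"boxtop pct x,y",k.sum(),np.percentile(D[k],[2,98],axis=0).round(4).tolist())
        ims.append(cv2.resize(im[110:260,170:370],(400,300),interpolation=cv2.INTER_CUBIC) if n=="side" else cv2.resize(im,(400,300)))
    cv2.imwrite(f"pics/{name}.png",np.hstack(ims))
E
python3 -c "from m import *;look('m3')"
```

```text
3.2 tcp dock [-0.1314  0.041 ] 0.0332 toolx deg 82.04 F [-1.8  1.6  4.5] 0.06146412699290276
side bar z [0.0386 0.0402]
side boxtop pct x,y 494 [[-0.1021, -0.0342, 0.0491], [0.1088, 0.0334, 0.0553]]
wrist bar z [0.0392 0.0401]
wrist boxtop pct x,y 1691 [[-0.1081, -0.0256, 0.0485], [-0.071, 0.0254, 0.0538]]
```

View pics/m3.png

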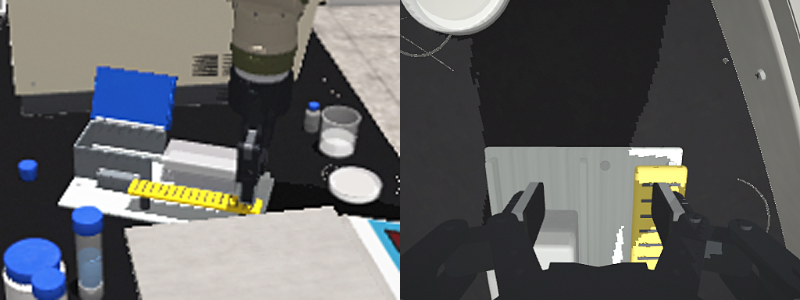

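The bar is pressed to z ≈ 39 mm, the blue cover stands open (left panel ~(132,95)), and the box's end is just in front of the finger. I press 2 mm more and push.

Emit:
servo_tool(
  targets=[
    {"xyz": [-0.001,0,0.002],"twist": [0,0,0],"jaw": 0.72},
    {"xyz": [-0.002,0.002,0.002],"twist": [0,0,0],"jaw": 0.72},
    {"xyz": [-0.002,0.005,0.002],"twist": [0,0,0],"jaw": 0.72},
    {"xyz": [-0.002,0.009,0.002],"twist": [0,0,0],"jaw": 0.72},
    {"xyz": [-0.002,0.014,0.002],"twist": [0,0,0],"jaw": 0.72},
    {"xyz": [-0.002,0.02,0.002],"twist": [0,0,0],"jaw": 0.72},
    {"xyz": [-0.002,0.026,0.002],"twist": [0,0,0],"jaw": 0.72},
    {"xyz": [-0.002,0.032,0.002],"twist": [0,0,0],"jaw": 0.72},
    {"xyz": [-0.002,0.038,0.002],"twist": [0,0,0],"jaw": 0.72},
    {"xyz": [-0.002,0.044,0.002],"twist": [0,0,0],"jaw": 0.72},
    {"xyz": [-0.002,0.05,0.002],"twist": [0,0,0],"jaw": 0.72},
    {"xyz": [-0.002,0.05,0.002],"twist": [0,0,0],"jaw": 0.72},
  ],
)

```text
clock: 4.3
tcp_pos: [0.525, -0.0832, 0.0305]
orientation: [0.001, 0.755, 0.656, 0.0]
wrist_force: [-1.0, -0.6, 5.1]
finger_gap: 0.0612
```

```bash
python3 -c "from m import *;look('m4')"
```

```text
4.3 tcp dock [-0.0799  0.0387] 0.0305 toolx deg 82.01 F [-1.  -0.6  5.1] 0.06117544669319699
side bar z [0.0358 0.0375]
side boxtop pct x,y 401 [[-0.0467, -0.0339, 0.0486], [0.1088, 0.0338, 0.0557]]
wrist bar z [0.0367 0.0376]
wrist boxtop pct x,y 2988 [[-0.0917, -0.0256, 0.0485], [-0.0244, 0.0256, 0.054]]
```

Emit:
servo_tool(
  targets=[
    {"xyz": [0,0.006,0],"twist": [0,0,0],"jaw": 0.72},
    {"xyz": [0,0.012,0],"twist": [0,0,0],"jaw": 0.72},
    {"xyz": [0,0.018,0],"twist": [0,0,0],"jaw": 0.72},
    {"xyz": [-0.001,0.024,0],"twist": [0,0,0],"jaw": 0.72},
    {"xyz": [-0.001,0.03,0],"twist": [0,0,0],"jaw": 0.72},
    {"xyz": [-0.001,0.036,0],"twist": [0,0,0],"jaw": 0.72},
    {"xyz": [-0.001,0.042,0],"twist": [0,0,0],"jaw": 0.72},
    {"xyz": [-0.001,0.048,0],"twist": [0,0,0],"jaw": 0.72},
    {"xyz": [-0.001,0.054,0],"twist": [0,0,0],"jaw": 0.72},
    {"xyz": [-0.001,0.06,0],"twist": [0,0,0],"jaw": 0.72},
    {"xyz": [-0.001,0.064,0],"twist": [0,0,0],"jaw": 0.72},
    {"xyz": [-0.001,0.064,0],"twist": [0,0,0],"jaw": 0.72},
  ],
)

```text
clock: 5.4
tcp_pos: [0.5871, -0.0926, 0.0302]
orientation: [0.0, 0.755, 0.656, 0.0]
wrist_force: [-0.7, -0.4, 4.4]
finger_gap: 0.0616
```

```bash
python3 -c "from m import *;look('m5')"
```

```text
5.4 tcp dock [-0.0171  0.0383] 0.0302 toolx deg 82.01 F [-0.7 -0.4  4.4] 0.06158998483825711
side bar z [0.0356 0.0373]
side boxtop pct x,y 307 [[0.0214, -0.0334, 0.0491], [0.1093, 0.0339, 0.0555]]
wrist bar z [0.0366 0.0375]
wrist boxtop pct x,y 2914 [[-0.0071, -0.0258, 0.0488], [0.0377, 0.0253, 0.0539]]
```

View pics/m5.png

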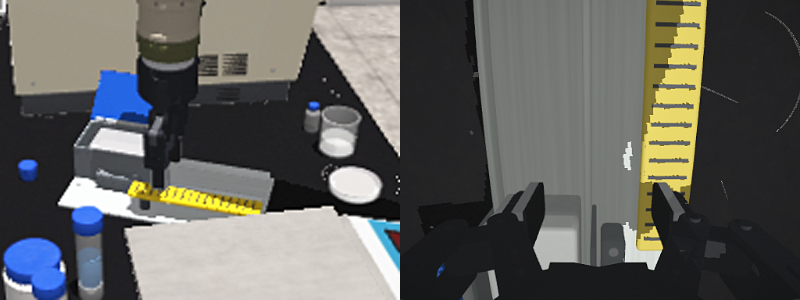

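The box is mostly in the bay (rear end at x = -7 mm), with the bar still down and the cover open. About 14 mm remain.

Emit:
servo_tool(
  targets=[
    {"xyz": [0,0.004,0],"twist": [0,0,0],"jaw": 0.72},
    {"xyz": [0,0.008,0],"twist": [0,0,0],"jaw": 0.72},
    {"xyz": [0,0.011,0],"twist": [0,0,0],"jaw": 0.72},
    {"xyz": [0,0.013,0],"twist": [0,0,0],"jaw": 0.72},
    {"xyz": [0,0.015,0],"twist": [0,0,0],"jaw": 0.72},
    {"xyz": [0,0.015,0],"twist": [0,0,0],"jaw": 0.72},
    {"xyz": [0,0.015,0],"twist": [0,0,0],"jaw": 0.72},
  ],
)

```text
clock: 6.08
tcp_pos: [0.6005, -0.0944, 0.0302]
orientation: [-0.001, 0.755, 0.656, -0.0]
wrist_force: [-3.8, 0.0, 5.1]
finger_gap: 0.0619
```

```bash
python3 -c "from m import *;look('m6')"
```

```text
6.0833 tcp dock [-0.0036  0.0385] 0.0302 toolx deg 82.0 F [-3.8  0.   5.1] 0.06187137271705236
side bar z [0.0355 0.0372]
side boxtop pct x,y 297 [[0.0376, -0.0312, 0.0497], [0.1092, 0.0335, 0.0557]]
wrist bar z [0.0364 0.0373]
wrist boxtop pct x,y 2942 [[0.0062, -0.0256, 0.0488], [0.0514, 0.0255, 0.0539]]
```

Emit:
servo_tool(
  targets=[
    {"xyz": [0,0.002,0],"twist": [0,0,0],"jaw": 0.72},
    {"xyz": [0,0.004,0],"twist": [0,0,0],"jaw": 0.72},
    {"xyz": [0,0.004,0],"twist": [0,0,0],"jaw": 0.72},
    {"xyz": [0,0.004,0],"twist": [0,0,0],"jaw": 0.72},
  ],
)

```text
clock: 6.52
tcp_pos: [0.6006, -0.0944, 0.0299]
orientation: [-0.003, 0.755, 0.656, -0.003]
wrist_force: [-14.7, 1.5, 12.7]
finger_gap: 0.0617
```

```bash
python3 -c "from m import *;look('m7')"
```

```text
6.5167 tcp dock [-0.0035  0.0385] 0.0299 toolx deg 81.96 F [-14.7   1.5  12.7] 0.06167168687147161
side bar z [0.0351 0.0368]
side boxtop pct x,y 291 [[0.0388, -0.032, 0.049], [0.1094, 0.0289, 0.0555]]
wrist bar z [0.0361 0.037 ]
wrist boxtop pct x,y 2968 [[0.006, -0.0257, 0.0486], [0.0509, 0.0255, 0.054]]
```

View pics/m7.png

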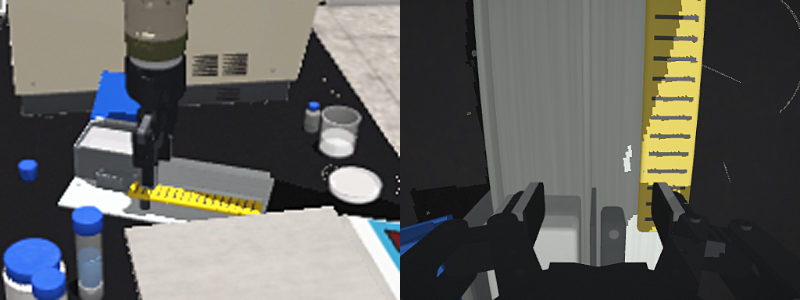

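The TCP did not advance and the force rose to about 15 N, so the box is against the end stop. Now I retreat along the bar while holding it down, then lift.

Emit:
servo_tool(
  targets=[
    {"xyz": [0,-0.004,0],"twist": [0,0,0],"jaw": 0.72},
    {"xyz": [0,-0.008,0],"twist": [0,0,0],"jaw": 0.72},
    {"xyz": [0,-0.016,0],"twist": [0,0,0],"jaw": 0.72},
    {"xyz": [0,-0.026,0],"twist": [0,0,0],"jaw": 0.72},
    {"xyz": [0,-0.038,0],"twist": [0,0,0],"jaw": 0.72},
    {"xyz": [0,-0.05,0],"twist": [0,0,0],"jaw": 0.72},
    {"xyz": [0,-0.062,0],"twist": [0,0,0],"jaw": 0.72},
    {"xyz": [0,-0.074,0],"twist": [0,0,0],"jaw": 0.72},
    {"xyz": [0,-0.086,0],"twist": [0,0,0],"jaw": 0.72},
    {"xyz": [0,-0.098,0],"twist": [0,0,0],"jaw": 0.72},
    {"xyz": [0,-0.104,0],"twist": [0,0,0],"jaw": 0.72},
    {"xyz": [0,-0.104,0],"twist": [0,0,0],"jaw": 0.72},
  ],
)

```text
clock: 7.62
tcp_pos: [0.5024, -0.0809, 0.031]
orientation: [0.001, 0.755, 0.656, 0.001]
wrist_force: [-0.6, -0.5, 6.2]
finger_gap: 0.0616
```

Emit:
servo_tool(
  targets=[
    {"xyz": [0,0,-0.003],"twist": [0,0,0],"jaw": 0.72},
    {"xyz": [0,0,-0.006],"twist": [0,0,0],"jaw": 0.72},
    {"xyz": [0,0,-0.009],"twist": [0,0,0],"jaw": 0.72},
    {"xyz": [0,0,-0.012],"twist": [0,0,0],"jaw": 0.72},
    {"xyz": [0,0,-0.015],"twist": [0,0,0],"jaw": 0.72},
    {"xyz": [0,0,-0.018],"twist": [0,0,0],"jaw": 0.72},
    {"xyz": [0,0,-0.022],"twist": [0,0,0],"jaw": 0.72},
    {"xyz": [0,0,-0.03],"twist": [0,0,0],"jaw": 0.72},
    {"xyz": [0,0,-0.05],"twist": [0,0,0],"jaw": 0.72},
    {"xyz": [0,0,-0.08],"twist": [0,0,0],"jaw": 0.72},
    {"xyz": [0,0,-0.1],"twist": [0,0,0],"jaw": 0.72},
    {"xyz": [0,0,-0.1],"twist": [0,0,0],"jaw": 0.72},
  ],
)

```text
clock: 8.62
tcp_pos: [0.5045, -0.0811, 0.1345]
orientation: [0.002, 0.754, 0.656, 0.002]
wrist_force: [0.6, -0.6, 1.2]
finger_gap: 0.0617
```

Run:
```python
from m import *
look('m8')
for n in("scene","side"):
    c=env.read_camera(n); P=cloud(c);H=hsv(c)
    k=(cv2.inRange(H,(105,130,60),(125,255,255))>0)&(P[...,0]>.5)&(P[...,0]<.75)&(P[...,1]<-.05)&(P[...,1]>-.25)&(P[...,2]>.054)
    print(n,k.sum(),rect(P[k]),np.percentile(P[k][:,2],[2,50,98]).round(4))
```

```text
8.6167 tcp dock [-0.1005  0.0378] 0.1345 toolx deg 82.04 F [ 0.6 -0.6  1.2] 0.061692175847474134
side bar z [0.056  0.0577]
wrist bar z [0.0568 0.0576]
scene 525 [ 0.6541 -0.1413  0.1205  0.0773 -8.387 ] [0.0563 0.061  0.0632]
side 634 [ 0.6526 -0.1419  0.117   0.0797 -6.6067] [0.0581 0.0612 0.0637]
```

View pics/m8.png

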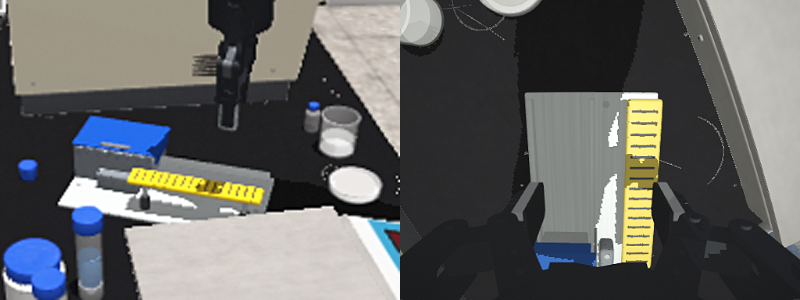

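The cover is shut and flat at z = 61 mm, the bar is up at 56 mm, the track is empty, and the bystanders look unmoved. Handing in.

```bash
python3 -c "
from workcell import env
print(env.hand_in())"
```

```text
the job is handed in; nothing more can be done
None
```

The cuvette box is in its dock with the cover shut over it, and I handed the job in at about 8.7 s of the 38 s allowed. The hand-in gave no verdict, so success rests on my own checks.

**What I did:** One fingertip pressed the yellow bar down to about z = 37 mm, which opens the cover to roughly 2.2–2.3 rad by the linkage ratio. The other fingertip pushed the box home. I then backed about 97 mm out along the still-pressed bar and lifted.

**What the checks showed:**
- **Box at the stop:** commanding 4 mm more did not move the tool, and the wrist force rose to about 15 N. The box's rear end measured x ≈ 6 mm against a nominal 7 mm, about 1 mm off. It was centred on the track, with its sides at y ≈ ±25.5 mm.
- **Cover and bar:** afterwards the cover lay flat at z = 61 mm and the bar was back up at 56 mm.
- **Bystanders:** in the final picture those in view looked unmoved; I did not measure them.
- **Box after the cover shut:** the shut cover hid the box, so I could not measure its position again.

One early move was refused because its rows had no jaw value; I repeated it with one and it had no other effect.

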